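# Lock the pipe holder's pin with its spring clip

## Task

The cross-drilled pin of the grey pipe holder has no clip in it yet. Take the red-handled spring clip out of the wooden rack and push its straight leg down through the hole in the pin until the clip's steel collar sits on the pin and its sprung bow leg hugs the shank, then let go and leave it there. Leave the blue-handled clip standing in the rack.

Things in the scene. Friction and masses are not known exactly. Their poses are not given: they have to be found in the camera images.
- red_grip (a point): Centre of the red plastic handle of the clip to use; it stands upright in the rack. Handle: slab 36 mm along the clip's x, 12 mm thick along y (grasp across this, from above), 40 mm tall along z (up). Clip: 140 mm tall, 100 g. The straight leg runs down right under this point, the sprung bow leg hangs on the +x side. Both are 6 mm steel wire.
- red_tip (a point): Lower, round end of the red clip's straight leg, 120 mm below red_grip; same axes. In the rack it stands 40 mm deep in a close slot: lift straight up by 50 mm or more.
- red_collar (a point): Centre of the underside of the round steel collar (34 mm across, 4 mm thick) on the straight leg, 49 mm below red_grip. When the clip is home, the collar lies flat on the flat on top of the pin.
- red_bow (a point): The pinch of the red clip's bow leg (wire centre), 78.5 mm below red_grip and 11.5 mm to its +x. The bow leg is sprung at the handle (about 4 N spreads the pinch past the pin); above the pinch it bellies to 21 mm from the straight leg, below it flares to 25 mm at its foot, 100 mm below red_grip.
- blue_grip (a point): Centre of the blue handle (26 x 12 x 40 mm) of another, narrower clip in the other slot of the same rack, 80 mm from the red one. Which clip stands in which slot varies. It stays in the rack.
- rack: Fixed wooden block, 170 mm (x) by 50 mm (y), 46 mm tall, origin under its centre, turned by up to 30 degrees. Two slots in line along its x hold the clips, whose axes are the rack's.
- holder: Fixed grey pipe holder, 130 x 100 mm base, with a white pipe 240 mm long along its x; origin under its centre; turned by up to 30 degrees. Two upright cheeks, 118 mm tall (23 mm above the pin's axis), carry a level bright steel pin, 32 mm in diameter, along y; its drilled end sticks out 64 mm beyond the +y cheek. Rack and holder may change sides.
- pin_hole (a point): Centre of the cross hole, on the pin's axis, 95 mm above the table, 34 mm out from the cheek. y along the pin to its free end, z up. The hole runs straight up and down, 14 mm wide (x) by 18 mm (y), countersunk 2 mm; its upper mouth lies in a milled flat 12.5 mm above the axis. The clip's y goes along the pin; the bow leg may pass on either side. Home: red_grip 62 mm above this point. Pushing takes under 10 N; force climbs once home.

How it is judged:
By the outcome, as a careful person would: the job done as asked, in the order asked, and still so for the second after the job is handed in, with the robot touching nothing.
It also fails if it takes over 42 s, if anything falls off the work surface, if the arm or the gripper's body presses on something with over 40 N, if the wrist force passes 120 N, or if a joint passes its speed limit or range.

## Robot

A 7-joint arm with a two-finger parallel gripper is mounted at the origin on the work surface. World frame = base frame: x ahead of the robot, y to its left, z up, the work surface at z = 0. Lengths are in mm, angles in rad, forces in N, time in s.
With the tool pointing down it reaches from about 400 to 900 mm from the base axis. Payload 5.5 kg.
Tool frame: the origin (TCP) lies midway between the tips of the shut fingers; the grasp point (between the pads) lies 19 mm behind it (ctrl.grip_point_offset is the distance from the TCP to the grasp point, in mm); z points along the fingers, y is the direction in which the jaws open and shut (so a half turn about z gives the same grasp; the last joint's range is limited). The gripper opens to 92 mm and grips with 3 to 60 N. Pads are 19 mm wide; open, the fingers measure 130 mm over their backs; the gripper's body (75 mm by 190 mm) begins 47 mm behind the grasp point.
Start: joints at [1.579, 0.501, -0.427, 1.55, 0.221, 1.138, -0.21], TCP at [163.868, -629.005, 204.329] pointing down, gripper open.
Joint ranges: [-2.88, 2.88], [-0.31, 2.03], [-1.54, 1.56], [0.2, 2.42], [-1.41, 4.55], [0.19, 2.02], [-2.57, 2.57]. Speed limits (rad/s): [2.57, 2.57, 3.14, 3.14, 3.14, 3.14, 3.14].

## Interface

Orientations are given as a unit quaternion [x, y, z, w].
In Python, from plant import ctrl gives the robot as it stands. The module is installed in compiled form; this text tells all that it offers. Calls block until the motion is done:
- ctrl.goto(position, orientation): joint-space move of the TCP to a pose.
- ctrl.move_linear(position, rot=None, vel=150): straight line of the TCP; rot=None keeps the orientation; vel is the mean speed in mm/s.
- ctrl.goto_joints(angles): joint-space move.
- ctrl.move_gripper(opening, strength=None): finger opening in mm; strength is the grip in N (None keeps the last); returns when the fingers have stopped.
- ctrl.pause(seconds).
- ctrl.inverse_kinematics(position, orientation): joint angles nearest the present ones, or None.
- ctrl.capture(name): name is "scene" or "top" or "wrist"; returns the picture (400x640x3 uint8, red, green, blue); there is no depth.
- ctrl.calibration(name): a dict with "vfov" (degrees; the focal length in pixels is half the picture's height over the tangent of half this angle, whatever the lens; pixels are square), "cx", "cy" (the principal point, pixels), "k1" (the pictures are not rectified: a ray, as slopes to the right and down, at radius r is drawn at 1 + k1 r^2 times it, then the intrinsics apply), "R" (3x3) and "t" (3): a world point X has camera coordinates R X + t; the wrist camera has in their place "hand_eye" (4x4, takes a point from camera to tool coordinates, whose origin is the TCP and whose axes are the flange's). Camera axes: x right, y down, z forward; pixel columns grow to the right and rows downward; lengths in mm; the calibration is good to about 2 mm. A picture is of the moment at which its call begins: read the wrist's pose just before it. calibration takes no time and is no camera call.
A pose or a line that the arm cannot do raises ctrl.PlanningError and nothing moves.
- ctrl.sign_off(): hands the job in, once; it reports no verdict.
Trained networks look in the newest picture that a camera, given by its name, has taken for a name from the list of things; names that differ only in an ending like _2 or _b are one class to them, and where a whole thing is asked for, a point or a joint stands for the part that bears it (a point fixed in the world has none). Each returns a list of dicts, best first, with "confidence" (0 to 1); they miss things now and then, are a little off and sometimes report something else, mostly with a low value. They report only what shows in the picture. A call takes as long as a camera call.
- ctrl.spot_in(camera, thing): "box" ([centre column, centre row, width, height] in pixels, round what is visible of it).
- ctrl.outline_of(camera, thing): "region" (400x640 bool, what is visible of it) and "box" ([centre column, centre row, width, height] in pixels, round what is visible of it).
Readings, each from a call of its own:
- ctrl.read_time(): time.
- ctrl.read_qpos(): joint angles.
- ctrl.read_dq(): joint speeds.
- ctrl.read_tau(): joint torques, N m.
- ctrl.read_tcp_pos(): TCP position.
- ctrl.read_tcp_rot(): TCP orientation.
- ctrl.read_wrist_force(): force on the tool from outside, world axes, zero at the start.
- ctrl.read_moment(): the same for the moment, N m.
- ctrl.read_opening(): finger opening in mm.
Only numpy, scipy, OpenCV 4.12 (cv2) and the standard library are available. Lean on these libraries where they do the work, as an engineer would, in place of code of your own. Each camera call takes 0.05 s, during which the arm holds its last target.

## Working session

There is one attempt and no reset: what is moved stays moved. The work goes in short steps, each a Python script; the robot and the scene stay as the last script left them, time stands still between calls to the robot, and variables do not carry over. Pictures are saved under pics/ and viewed, and the job is handed in when it is done.

```bash
mkdir -p pics; ls
python3 - <<'E'
from plant import ctrl
import cv2
for n in ("scene","top","wrist"):
    im=ctrl.capture(n); cv2.imwrite(f"pics/a_{n}.png",im[:,:,::-1])
    print(n,ctrl.calibration(n))
print(ctrl.read_time(),ctrl.read_tcp_pos(),ctrl.read_tcp_rot(),ctrl.grip_point_offset)
E
```

```text
pics
scene {'vfov': 51.8297666102595, 'cx': 319.38929715707246, 'cy': 203.16246899790033, 'k1': -0.001667407519364883, 'R': array([[ 0.47677813,  0.87901036,  0.00483703],
       [ 0.47617535, -0.25364586, -0.84197435],
       [-0.73887729,  0.40373823, -0.53949587]]), 't': array([-254.60995544, -150.68843884, 1232.56657755])}
top {'vfov': 43.07513434449302, 'cx': 317.4562386917333, 'cy': 195.87318371725496, 'k1': 0.027469551238865093, 'R': array([[ 2.54375213e-02, -9.99676386e-01, -2.35814178e-04],
       [-9.96814416e-01, -2.53468580e-02, -7.56211446e-02],
       [ 7.55906954e-02,  2.15867745e-03, -9.97136594e-01]]), 't': array([  12.46976651,  532.84683226, 1165.50869207])}
wrist {'vfov': 65.31889504884187, 'cx': 318.0601725986876, 'cy': 197.43122419625985, 'k1': -0.02145148128471242, 'hand_eye': array([[ 8.22938098e-04, -9.55282907e-01, -2.95692222e-01,
         7.98066637e+01],
       [ 9.99999014e-01,  1.12258805e-03, -8.43620059e-04,
        -1.03117026e+00],
       [ 1.13783638e-03, -2.95691236e-01,  9.55282889e-01,
        -1.80655203e+02],
       [ 0.00000000e+00,  0.00000000e+00,  0.00000000e+00,
         1.00000000e+00]])}
0.15 [ 163.61342948 -628.47340042  203.51221719] [ 9.91894370e-01  1.27062936e-01 -7.40785973e-05 -7.50917126e-04] 18.8
```

View pics/a_scene.png

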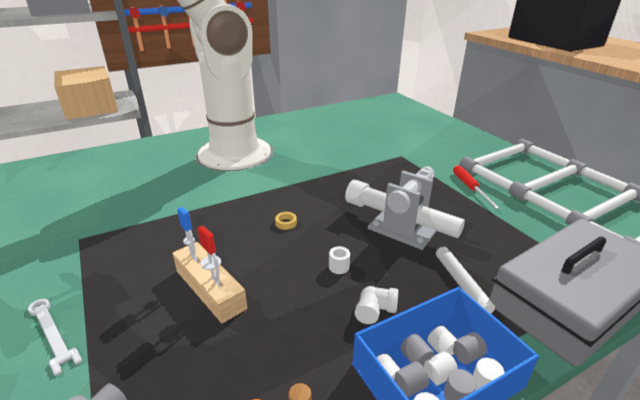

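View pics/a_top.png

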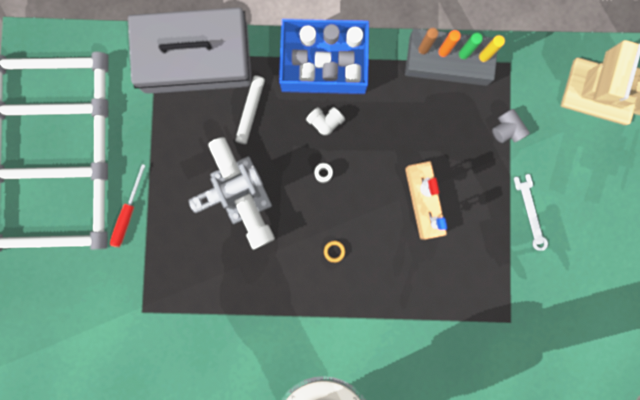

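Run:
```python
import cv2,numpy as np
t=cv2.imread("pics/a_top.png");s=cv2.imread("pics/a_scene.png")
a=cv2.resize(t[150:250,380:480],None,fx=4,fy=4,interpolation=cv2.INTER_CUBIC)
b=cv2.resize(t[150:250,170:270],None,fx=4,fy=4,interpolation=cv2.INTER_CUBIC)
cv2.imwrite("pics/b1.png",np.hstack([a,b]))
a=cv2.resize(s[200:325,155:255],None,fx=4,fy=4,interpolation=cv2.INTER_CUBIC)
b=cv2.resize(s[150:275,370:470],None,fx=4,fy=4,interpolation=cv2.INTER_CUBIC)
cv2.imwrite("pics/b2.png",np.hstack([a,b]))
```

```text
(no output)
```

View pics/b1.png

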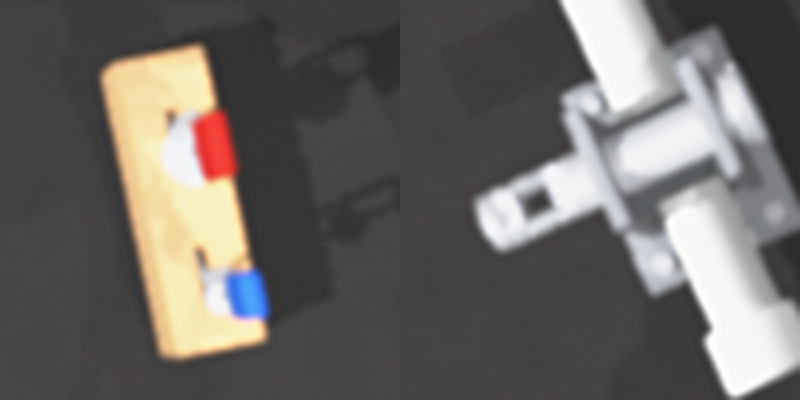

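View pics/b2.png

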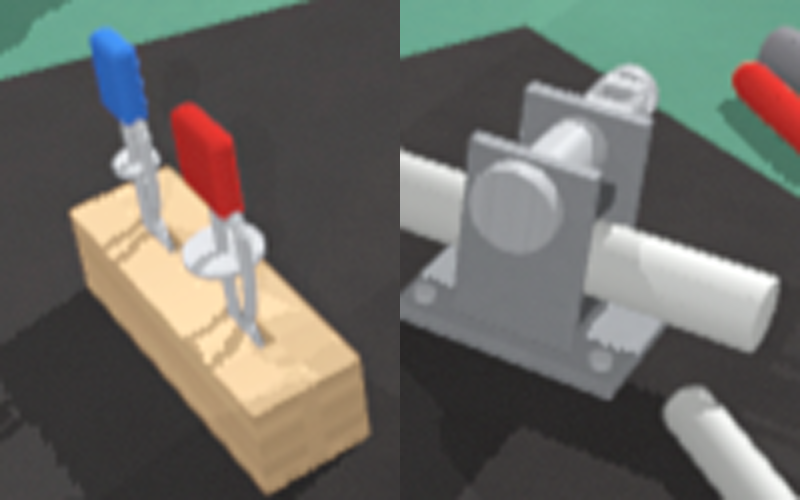

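View pics/a_wrist.png

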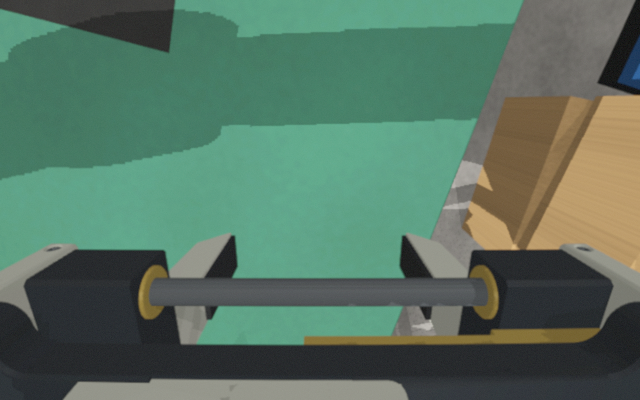

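```bash
cat > h.py <<'E'
import numpy as np,cv2
from plant import ctrl
from scipy.spatial.transform import Rotation as Ro
from scipy.optimize import least_squares
def cam(n,T=None):
    c=ctrl.calibration(n); f=200/np.tan(np.radians(c['vfov']/2))
    if n=='wrist':
        p,q=T; H=c['hand_eye']; Rt=Ro.from_quat(q).as_matrix()
        Rcw=Rt@H[:3,:3]; o=Rt@H[:3,3]+p
        R=Rcw.T; t=-R@o
    else: R,t=np.array(c['R']),np.array(c['t'])
    return dict(f=f,cx=c['cx'],cy=c['cy'],k=c['k1'],R=R,t=t)
def proj(c,X):
    X=np.atleast_2d(X); x=X@c['R'].T+c['t']; s=x[:,:2]/x[:,2:]
    s=s*(1+c['k']*(s**2).sum(1,keepdims=True)); return s*c['f']+[c['cx'],c['cy']]
def ray(c,uv):
    d=(np.array(uv,float)-[c['cx'],c['cy']])/c['f']; s=d.copy()
    for _ in range(10): s=d/(1+c['k']*(s@s))
    v=c['R'].T@np.array([*s,1]); return -c['R'].T@c['t'], v/np.linalg.norm(v)
def atz(c,uv,z):
    o,v=ray(c,uv); return o+v*(z-o[2])/v[2]
def tri(obs):
    r=least_squares(lambda X:np.concatenate([(proj(c,X)[0]-uv) for c,uv in obs]),[500,0,100]); return r.x,r.fun
def cap(n,name):
    T=(np.array(ctrl.read_tcp_pos()),np.array(ctrl.read_tcp_rot()))
    im=ctrl.capture(n); cv2.imwrite(f"pics/{name}.png",im[:,:,::-1]); np.save(f"pics/{name}.npy",np.concatenate(T))
    return im,cam(n,T)
def down(yaw): # tool x at angle yaw, z down
    return np.array([np.cos(yaw/2),np.sin(yaw/2),0,0])
E
python3 - <<'E'
from h import *
ct,cs=cam('top'),cam('scene')
print("top cam",-ct['R'].T@ct['t'])
def red(p,box,blue=False):
    im=cv2.imread(p).astype(int); b,g,r=im[...,0],im[...,1],im[...,2]
    m=((b>r+60)&(b>g+25)) if blue else ((r>g+80)&(r>b+80))
    ys,xs=np.nonzero(m); k=(xs>box[0])&(xs<box[1])&(ys>box[2])&(ys<box[3]); return np.array([xs[k].mean(),ys[k].mean()]),k.sum()
P={}
for n,bl,bt,bs in (('red',0,(415,450,170,210),(190,220,222,262)),('blue',1,(425,460,205,240),(170,200,200,240))):
    a,b=red('pics/a_top.png',bt,bl),red('pics/a_scene.png',bs,bl)
    X,f=tri([(ct,a[0]),(cs,b[0])]); P[n]=X; print(n,a,b,X,f)
d=P['red']-P['blue']; print(np.linalg.norm(d),np.degrees(np.arctan2(d[1],d[0])))
# hole from top at z=107.5
h=atz(ct,[170+538-400 and 170+(538-400)/4,150+202/4],107.5); print('hole',h)
e=atz(ct,[170+(480-400)/4,150+225/4],98); c=atz(ct,[170+(720-400)/4,150+128/4],105)
d=e-h;print(e,c,np.degrees(np.arctan2(*(e-c)[[1,0]]))-90)
print('slotpix', [atz(ct,(380+x/4,150+y/4),46) for x,y in ((170,118),(200,255),(105,70),(205,48),(265,340),(165,357))])
E
```

```text
top cam [ 442.7305913    23.45576679 1202.46879525]
red (array([433.22758621, 186.19310345]), np.int64(145)) (array([206.34259259, 239.41049383]), np.int64(324)) [ 551.16544737 -218.96788705  128.91733658] [-0.28299772 -0.09229813 -0.22440003 -0.01281853]
blue (array([441.24778761, 223.05309735]), np.int64(113)) (array([184.1659751 , 218.47717842]), np.int64(241)) [ 473.36472076 -236.65617603  128.33080513] [-0.26700959 -0.07513368 -0.224623   -0.01634583]
79.78829893158938 12.8086816586321
hole [509.49665541 269.77336697 107.5       ]
[496.73359349 302.86924699  98.        ] [552.45342097 173.29715303 105.        ] 23.26913301878811
slotpix [array([ 574.13139246, -213.70289683,   46.        ]), array([ 496.07038977, -231.51651461,   46.        ]), array([ 600.89864364, -176.19958828,   46.        ]), array([ 615.03905846, -233.32483384,   46.        ]), array([ 448.75725729, -268.68307505,   46.        ]), array([ 437.64251738, -212.16624076,   46.        ])]
```

Run:
```python
from h import *
p=np.array(ctrl.read_tcp_pos())
t0=ctrl.read_time()
ctrl.move_linear([p[0],p[1],300],vel=200)
ctrl.goto([551,-219,290],down(np.radians(12.8)))
im,c=cap('wrist','c_rack'); print(ctrl.read_time(),ctrl.read_tcp_pos(),ctrl.read_qpos())
ctrl.goto([509,270,290],down(np.radians(20)))
im,c=cap('wrist','c_hold'); print(ctrl.read_time(),ctrl.read_tcp_pos(),ctrl.read_qpos())
```

```text
2.8583 [ 550.52681377 -220.59432498  289.81714543] [ 0.98691026  0.41786974 -0.87239422  1.58540394  0.32952768  1.29334127
 -1.28419776]
4.6917 [509.96051378 268.49613881 289.73413183] [ 0.37889569  0.59443963 -1.32573377  1.62041463  0.58509906  1.39375935
 -2.23972253]
```

View pics/c_rack.png

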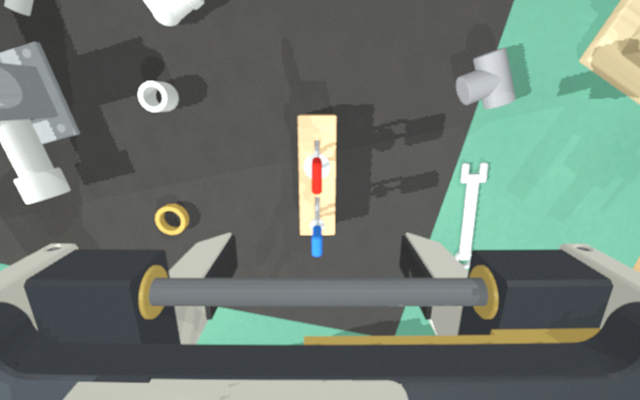

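View pics/c_hold.png

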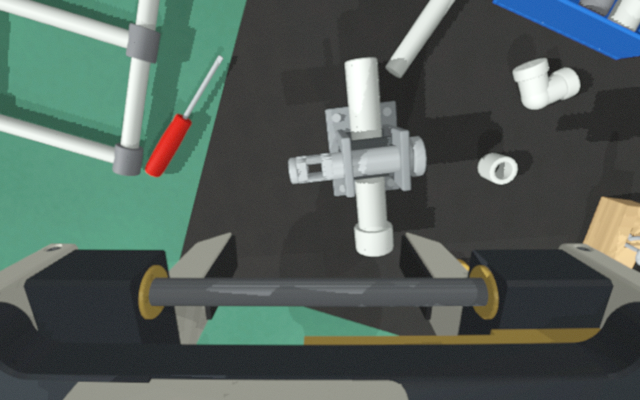

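Run:
```python
import cv2,numpy as np
a=cv2.imread('pics/c_hold.png')[130:210,270:370];b=cv2.imread('pics/c_rack.png')[105:265,270:370]
cv2.imwrite('pics/d.png',np.hstack([cv2.resize(a,None,fx=5,fy=5,interpolation=2), cv2.resize(cv2.resize(b,None,fx=2.5,fy=2.5,interpolation=2),(250,400))]))
```

```text
(no output)
```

View pics/d.png

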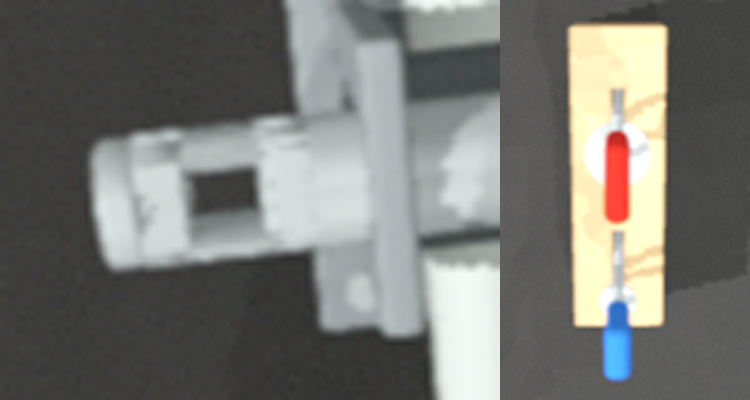

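```bash
cat > ov.py <<'E'
from h import *
import sys
def model(h,yaw):
    ex=np.array([np.cos(yaw),np.sin(yaw),0]);ey=np.array([-np.sin(yaw),np.cos(yaw),0]);ez=np.array([0,0,1.])
    P=lambda x,y,z:np.array(h)+x*ex+y*ey+z*ez
    L=[]
    sq=lambda a,b,z:[P(-a,-b,z),P(a,-b,z),P(a,b,z),P(-a,b,z),P(-a,-b,z)]
    L.append(sq(7,9,10.5)); L.append(sq(9,11,12.5))
    th=np.linspace(0,2*np.pi,40)
    for y in (30,-34): L.append([P(16*np.cos(a),y,16*np.sin(a)) for a in th])
    return L
def draw(img,c,L,off,s):
    for l in L:
        uv=((proj(c,np.array(l))-off+0.5)*s-0.5)
        cv2.polylines(img,[np.round(uv*8).astype(np.int32)],False,(0,0,255),1,cv2.LINE_AA,3)
if __name__=='__main__':
    x,y,yaw=map(float,sys.argv[1:4])
    L=model([x,y,95],np.radians(yaw))
    T=np.load('pics/c_hold.npy'); cw=cam('wrist',(T[:3],T[3:])); ct=cam('top'); cs=cam('scene')
    out=[]
    for f,c,o in (('c_hold',cw,(280,130)),('a_top',ct,(180,160)),('a_scene',cs,(385,155))):
        im=cv2.imread(f'pics/{f}.png')[o[1]:o[1]+80,o[0]:o[0]+65]
        im=cv2.resize(im,None,fx=6,fy=6,interpolation=2) if 0 else cv2.resize(im,None,fx=4,fy=4,interpolation=2)
        draw(im,c,L,np.array(o),4); out.append(im)
    cv2.imwrite(f'pics/{sys.argv[4]}.png',np.hstack(out))
E
python3 - <<'E'
from h import *
T=np.load('pics/c_hold.npy'); cw=cam('wrist',(T[:3],T[3:]))
h=atz(cw,[315,171],107.5);print(h)
h2=atz(cam('top'),[204.5,200.5],107.5);print(h2)
cap=atz(cw,[418,157],95); e=atz(cw,[292,170.5],95)
print(cap,e,np.degrees(np.arctan2(*(h-cap)[[1,0]]))-90)
T=np.load('pics/c_rack.npy'); cw=cam('wrist',(T[:3],T[3:]))
print(tri([(cw,[316.8,175]),(cam('top'),[433.2,186.2]),(cam('scene'),[206.3,239.4])]))
im=cv2.imread('pics/c_rack.png').astype(int);b,g,r=im[...,0],im[...,1],im[...,2]
for m in ((r>g+80)&(r>b+80),(b>r+60)&(b>g+25)):
    ys,xs=np.nonzero(m);k=(xs>300)&(xs<335)&(ys>140)&(ys<265);print(xs[k].mean(),ys[k].mean(),xs[k].min(),xs[k].max(),ys[k].min(),ys[k].max(), atz(cw,[xs[k].mean(),ys[k].mean()],126))
E
python3 ov.py 511 269 20 e1
```

```text
[508.65385064 273.33420556 107.5       ]
[509.49665541 269.77336697 107.5       ]
[564.98976821 160.87878693  95.        ] [497.01477503 299.27393566  95.        ] 26.60913968866521
(array([ 550.50409263, -218.34287335,  128.64390756]), array([ 0.44896032, -0.07452035, -0.58231897,  0.21543313,  0.11205171,
       -0.20027278]))
316.3170731707317 175.9512195121951 312 321 158 193 [ 548.50986238 -217.70131489  126.        ]
316.4833836858006 242.01812688821752 311 322 225 257 [ 468.62413569 -235.79163355  126.        ]
```

View pics/e1.png

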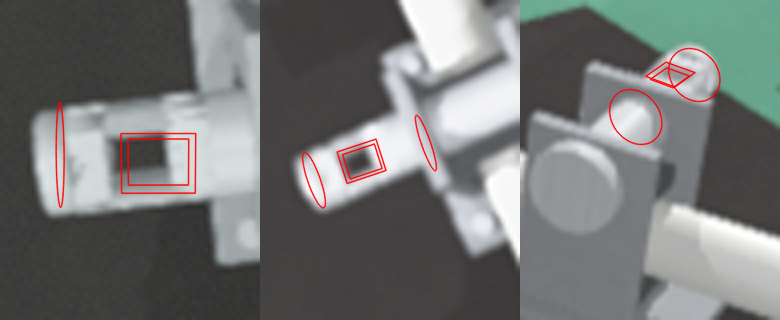

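```bash
python3 ov.py 509 272.5 25.5 e2
```

```text
(no output)
```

View pics/e2.png

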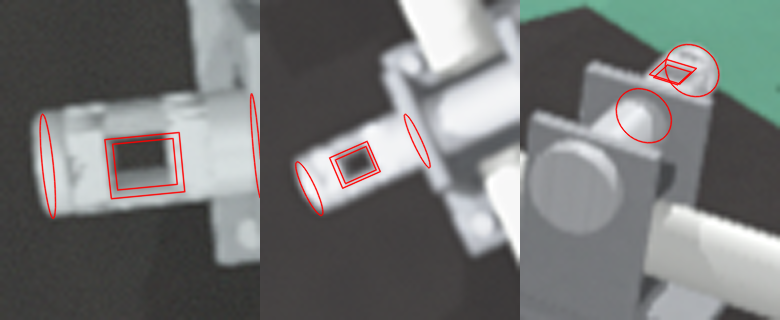

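Run:
```python
from h import *
print(ctrl.inverse_kinematics([509,272,200],down(np.radians(25))),ctrl.inverse_kinematics([509,272,138],down(np.radians(25))))
ctrl.goto([512,250,190],down(np.radians(25)))
im,c=cap('wrist','f_hold'); print(ctrl.read_time(),ctrl.read_tcp_pos(),ctrl.read_qpos())
print(proj(c,[509,272,107.5]))
```

```text
[ 0.33712962  0.6838814  -1.26551436  1.72766454  0.68610272  1.25701242
 -2.22953303] [ 0.29620832  0.74234194 -1.19464995  1.78403051  0.75540613  1.16075831
 -2.27618253]
5.2333 [512.88285743 251.14500009 191.89593721] [ 0.38313377  0.68467593 -1.2688693   1.75300885  0.69306503  1.23673782
 -2.20466537]
[[295.37635164 188.91228954]]
```

View pics/f_hold.png

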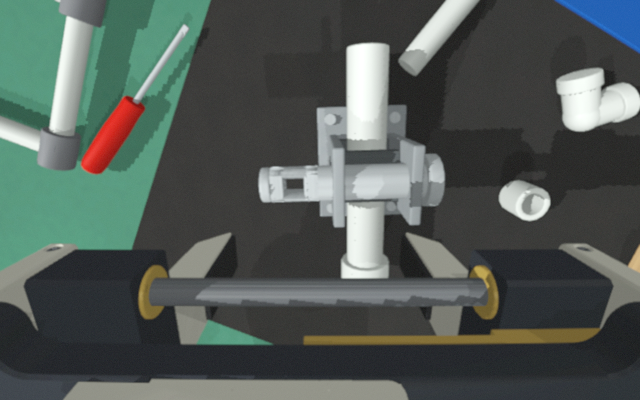

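```bash
cat > g.py <<'E'
from ov import *
T=np.load('pics/f_hold.npy'); cw=cam('wrist',(T[:3],T[3:])); out=[]
o=(250,150)
for p in ((509,272.5,25),(509.5,273.5,23.5)):
    im=cv2.resize(cv2.imread('pics/f_hold.png')[150:220,250:345],None,fx=4,fy=4,interpolation=2)
    draw(im,cw,model([p[0],p[1],95],np.radians(p[2])),np.array(o),4); out.append(im)
im=cv2.resize(cv2.imread('pics/f_hold.png')[150:220,250:345],None,fx=4,fy=4,interpolation=2)
cv2.imwrite('pics/g.png',np.vstack([np.hstack(out),np.hstack([im,im])]))
E
python3 g.py
```

```text
(no output)
```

View pics/g.png

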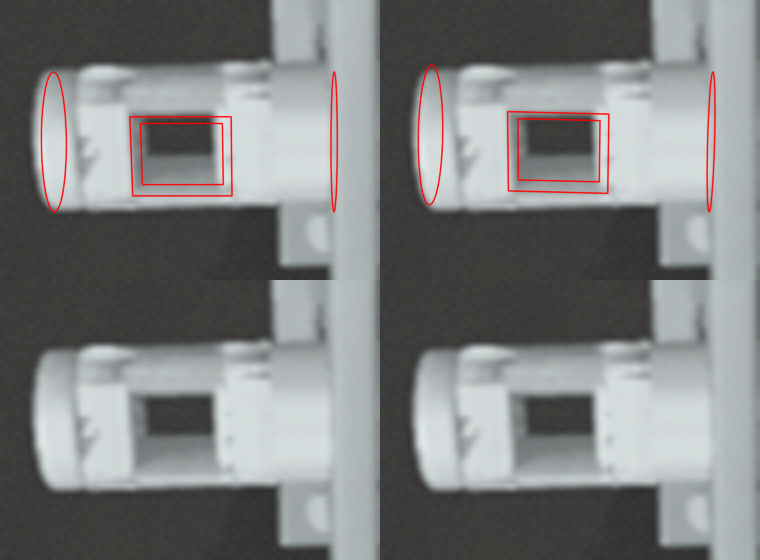

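Run:
```python
from h import *
print(ctrl.read_tcp_pos(),ctrl.read_wrist_force())
T=np.load('pics/c_rack.npy'); cw=cam('wrist',(T[:3],T[3:]))
X,f=tri([(cw,[316.3,175.95]),(cam('top'),[433.2,186.2]),(cam('scene'),[206.3,239.4])]);print(X,f)
ctrl.move_linear([512,250,260],vel=250)
q=down(np.radians(12.8))
ctrl.goto([549.8,-218.3,230],q)
print(ctrl.read_time(),ctrl.read_tcp_pos())
ctrl.move_linear([549.8,-218.3,165],vel=120)
ctrl.pause(0.2)
print(ctrl.read_time(),ctrl.read_tcp_pos(),ctrl.read_qpos())
cap('wrist','h_w'); cap('scene','h_s')
```

```text
[512.88285743 251.14500009 191.89593721] [-0.52636882  0.95425365  1.85247122]
[ 549.68752105 -218.12203121  128.36030675] [ 0.62248278 -0.31576006 -0.7200624   0.60784077  0.13388712 -0.37255125]
7.3833 [ 550.30300726 -216.33724523  230.31384451]
8.275 [ 550.40657446 -218.38665541  165.89414619] [ 1.17445417  0.7609835  -1.25074108  1.72418156  0.76546687  1.23853811
 -1.61709971]
```

View pics/h_w.png

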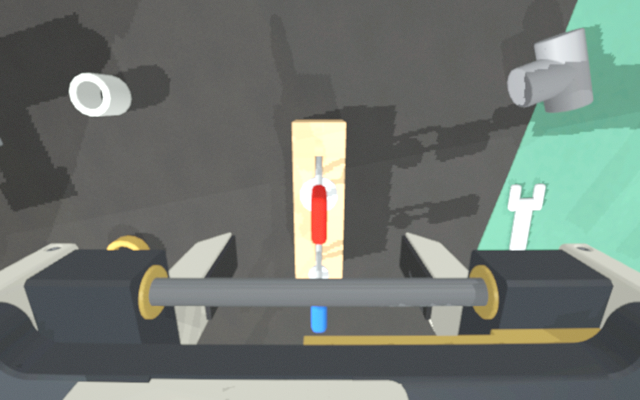

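View pics/h_s.png

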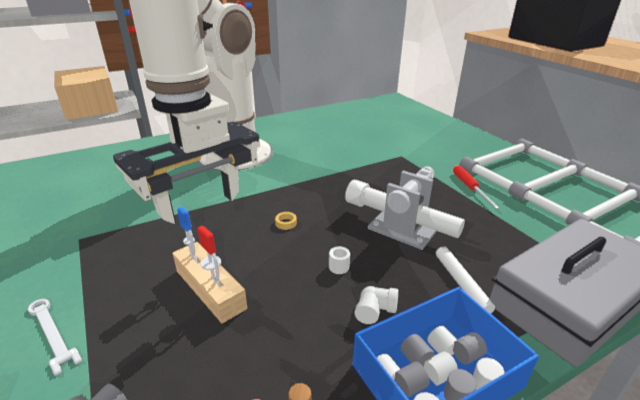

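Run:
```python
from h import *
ctrl.move_linear([549.6,-218.3,108],vel=80)
ctrl.pause(0.1); print(ctrl.read_tcp_pos(),ctrl.read_wrist_force())
ctrl.move_gripper(5,35)
print(ctrl.read_time(),ctrl.read_opening(),ctrl.read_tcp_pos(),ctrl.read_wrist_force())
ctrl.move_linear([549.6,-218.3,180],vel=100)
print(ctrl.read_time(),ctrl.read_opening(),ctrl.read_tcp_pos(),ctrl.read_wrist_force())
cap('scene','i_s'); cap('wrist','i_w')
```

```text
[ 550.1188558  -218.32784343  108.62798549] [-0.00984335 -0.25497252  0.24210076]
10.5583 12.058634342995655 [ 549.55476245 -218.10532107  107.9929875 ] [-0.59976785  0.51001753  0.00124933]
11.425 11.82916670076499 [ 549.09115111 -218.51494544  179.53383872] [ 0.44891885 -0.01431551 -0.93021457]
```

View pics/i_s.png

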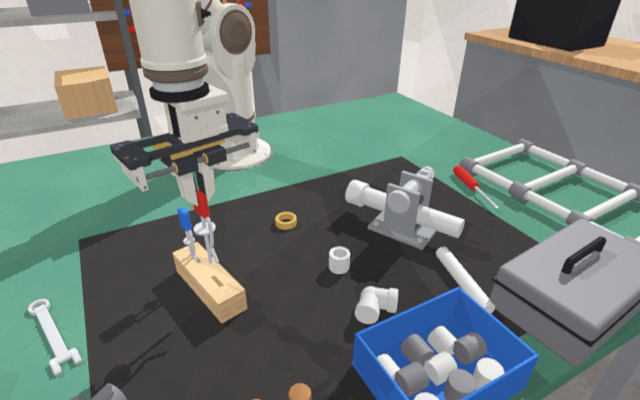

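View pics/i_w.png

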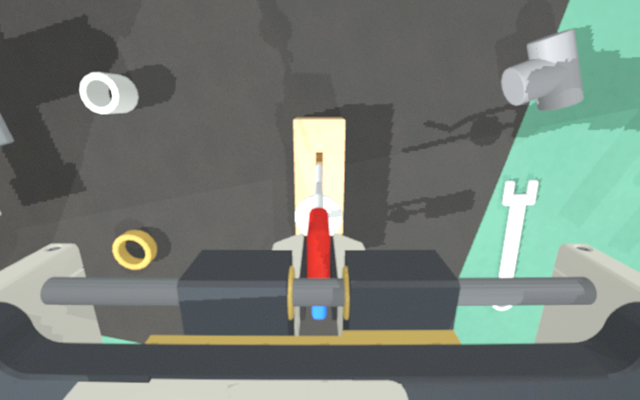

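Run:
```python
from h import *
ctrl.move_linear([549.6,-218.3,275],vel=250)
q=down(np.radians(24.8))
ctrl.goto([508.9,272.3,275],q)
ctrl.move_linear([508.9,272.3,236],vel=120)
ctrl.pause(0.3)
print(ctrl.read_time(),ctrl.read_opening(),ctrl.read_tcp_pos(),ctrl.read_tcp_rot(),ctrl.read_wrist_force(),ctrl.read_qpos())
cap('scene','j_s'); cap('wrist','j_w'); cap('top','j_t')
a=cv2.imread('pics/j_s.png')[60:260,340:480];b=cv2.imread('pics/j_t.png')[140:260,150:290];c=cv2.imread('pics/j_w.png')
cv2.imwrite('pics/j1.png',np.hstack([cv2.resize(a,None,fx=2.8,fy=2.8,interpolation=2),cv2.resize(b,(392,560),interpolation=2)]))
cv2.imwrite('pics/j2.png',cv2.resize(c[130:330,200:440],None,fx=3,fy=3,interpolation=2))
```

```text
14.625 11.503069789764055 [509.22954919 272.56244812 236.67654423] [ 9.76672598e-01  2.14733138e-01  5.56679690e-04 -8.25081890e-05] [ 1.47403381  0.229362   -1.05698124] [ 0.23996639  0.5065081  -1.05367113  1.68978721  0.46599687  1.22085398
 -2.06238897]
```

View pics/j1.png

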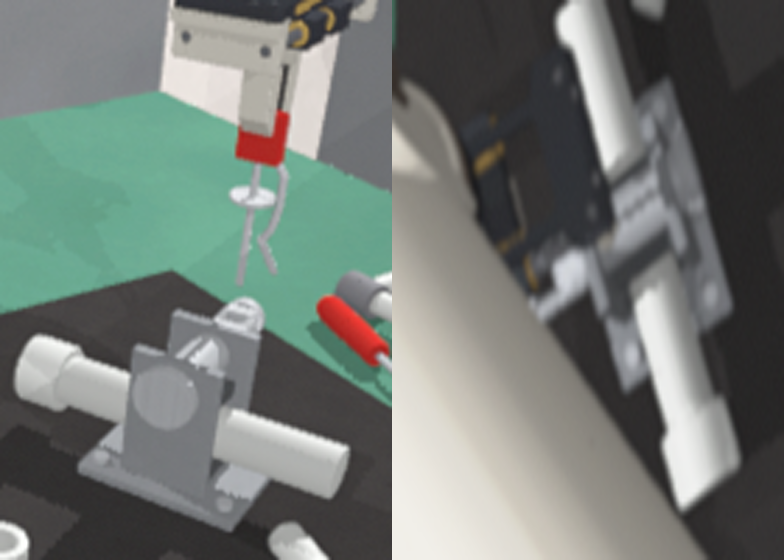

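View pics/j2.png

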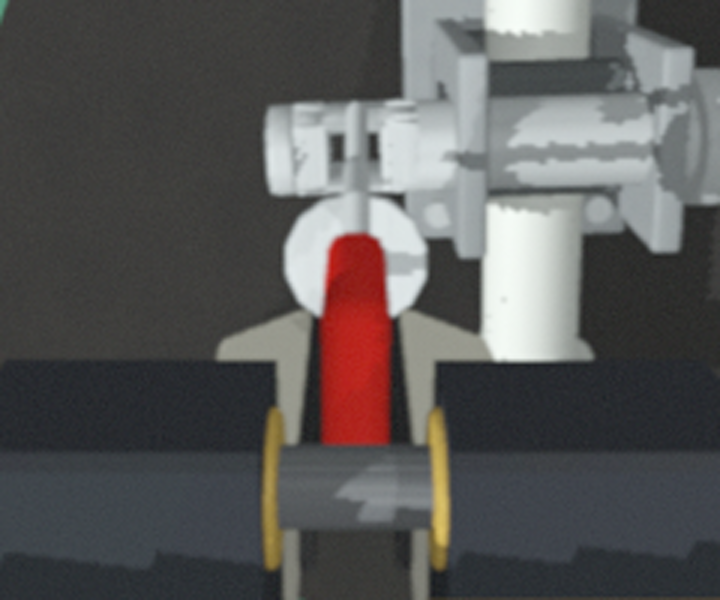

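Run:
```python
from h import *
cs=cam('scene'); T=np.load('pics/j_w.npy'); cw=cam('wrist',(T[:3],T[3:]))
yaw=np.radians(24.8); ex=np.array([np.cos(yaw),np.sin(yaw),0])
g=np.array([509.2,272.6,236.7+18.0])
for n,d in (('tip',[0,-120]),('tip+2',[2,-120]),('collar',[0,-49]),('bow',[11.5,-78.5]),('foot',[25,-100])):
    X=g+d[0]*ex+[0,0,d[1]]; print(n,(proj(cs,X)[0]-[340,60])*2.8+0.9,(proj(cw,X)[0]-[200,130])*3+1)
print('hole',(proj(cs,[508.9,272.3,107.5])[0]-[340,60])*2.8+0.9,(proj(cw,[508.9,272.3,107.5])[0]-[200,130])*3+1)
a=cv2.imread('pics/j_s.png')[120:190,395:465]
cv2.imwrite('pics/k.png',cv2.resize(a,None,fx=8,fy=8,interpolation=2))
def p(X):return (proj(cs,X)[0]-[395,120])*8+3.5
for n,d in (('tip',[0,-120]),('tip+2',[2,-120]),('collar',[0,-49]),('bow',[11.5,-78.5]),('foot',[25,-100])):
    print(n,p(g+d[0]*ex+[0,0,d[1]]))
print(p([508.9,272.3,107.5]))
```

```text
tip [237.73584724 284.70550978] [359.30546208 180.84685695]
tip+2 [240.13550714 285.41551211] [359.31927309 174.6947    ]
collar [251.37401355 198.94079332] [360.1834023  260.85579077]
bow [259.84519412 239.3728155 ] [359.86108304 181.61116941]
foot [272.27588244 270.06415273] [359.70355058 115.54912577]
hole [232.26628442 315.57273671] [359.49425583 160.32921503]
tip [240.17384925 334.3728851 ]
tip+2 [247.03002041 336.40146316]
collar [279.14003871  89.33083806]
bow [303.34341176 204.85090143]
foot [338.85966412 292.54043638]
[224.54652692 422.56496203]
```

View pics/k.png

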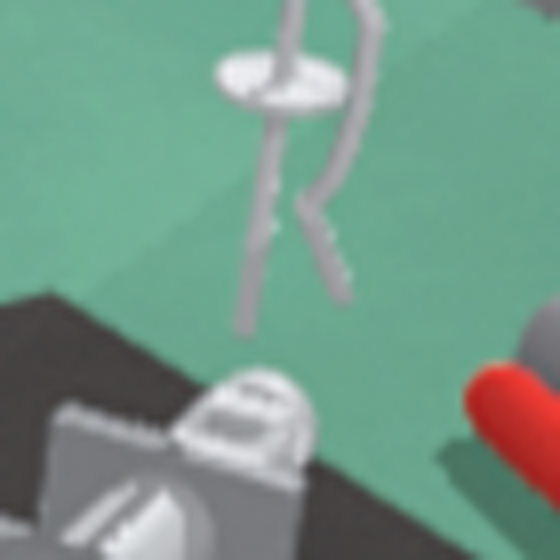

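Run:
```python
from h import *
ctrl.move_linear([508.9,272.3,211],vel=100)
ctrl.pause(0.3)
print(ctrl.read_time(),ctrl.read_tcp_pos(),ctrl.read_wrist_force())
cap('scene','l_s'); cap('wrist','l_w')
a=cv2.imread('pics/l_s.png')[140:190,395:445];b=cv2.imread('pics/l_w.png')[130:230,250:350]
cv2.imwrite('pics/l.png',np.hstack([cv2.resize(a,(400,400),interpolation=2),cv2.resize(b,(400,400),interpolation=2)]))
```

```text
15.475 [509.13579315 272.49871439 211.45150907] [-0.20259532 -1.45623033 -1.63695053]
```

View pics/l.png

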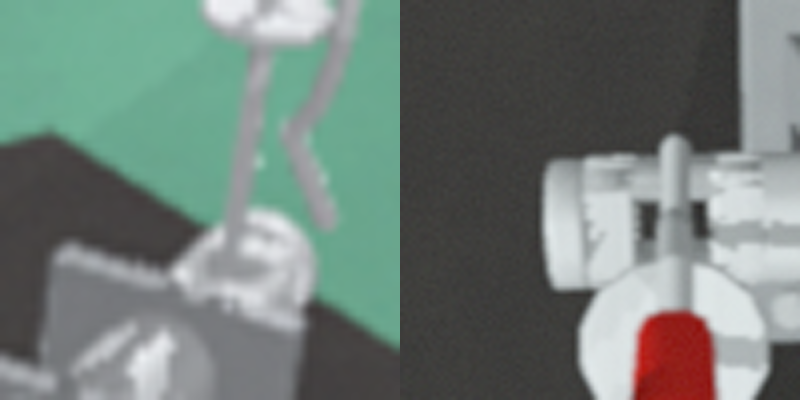

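Run:
```python
from h import *
f0=np.array(ctrl.read_wrist_force())
for z in (205,198,190,180,172):
    ctrl.move_linear([508.9,272.3,z],vel=60)
    f=np.array(ctrl.read_wrist_force())-f0; p=ctrl.read_tcp_pos()
    print(z,round(ctrl.read_time(),2),np.round(f,1),np.round(p,1),np.round(ctrl.read_moment(),2))
    if f[2]>6 or np.hypot(f[0],f[1])>8: break
cap('scene','m_s'); cap('wrist','m_w')
a=cv2.imread('pics/m_s.png')[100:200,380:480];b=cv2.imread('pics/m_w.png')[130:290,240:400]
cv2.imwrite('pics/m.png',np.hstack([cv2.resize(a,(400,400),interpolation=2),cv2.resize(b,(400,400),interpolation=2)]))
```

```text
205 15.82 [-0.9 -0.8 -0.3] [508.6 271.9 204.4] [-0.02  0.01 -0.03]
198 16.09 [-1.1  0.5  0.1] [508.6 272.  197.4] [-0.02  0.03  0.05]
190 16.38 [-1.2  0.4  0.3] [508.6 272.  189.4] [-0.04  0.   -0.02]
180 16.69 [-0.6 -0.6  0. ] [508.6 272.  179.4] [-0.01  0.01 -0.04]
172 16.98 [ 1.  -0.  -0.6] [509.1 272.4 171.7] [ 0.11 -0.29 -0.01]
```

View pics/m.png

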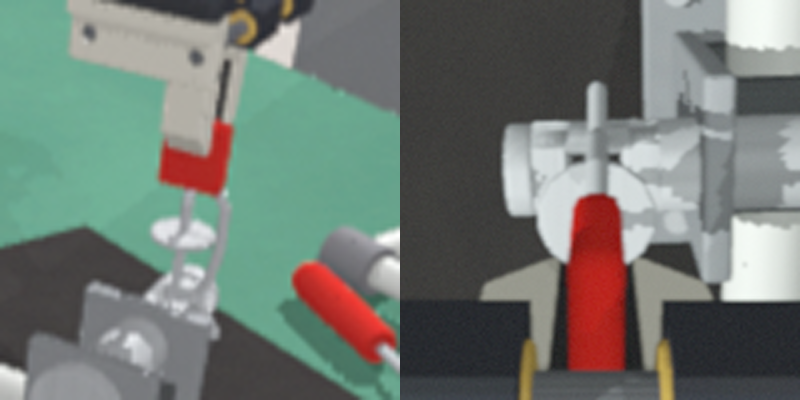

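Run:
```python
from h import *
f0=np.array([-0.2,-1.4,-1.6])
ctrl.move_gripper(5,60)
z=172
while z>135.5:
    z-= 5 if z>146 else 1.5
    ctrl.move_linear([508.9,272.3,z],vel=50)
    f=np.array(ctrl.read_wrist_force())-f0; p=ctrl.read_tcp_pos()
    print(z,round(ctrl.read_time(),2),np.round(f,1),np.round(p,1),np.round(ctrl.read_moment(),2))
    if f[2]>16 or np.hypot(f[0],f[1])>18: break
cap('scene','n_s'); cap('wrist','n_w')
a=cv2.imread('pics/n_s.png')[100:200,380:480];b=cv2.imread('pics/n_w.png')[130:290,240:400]
cv2.imwrite('pics/n.png',np.hstack([cv2.resize(a,(400,400),interpolation=2),cv2.resize(b,(400,400),interpolation=2)]))
```

```text
167 17.54 [1.9 1.9 1. ] [509.2 272.4 166.8] [ 0.28 -0.57 -0.03]
162 17.79 [3.  2.  1.6] [509.1 272.3 161.6] [ 0.4  -0.86  0.01]
157 18.04 [3.7 2.4 0.9] [508.9 272.1 156.5] [ 0.46 -1.06  0.01]
152 18.29 [ 4.1  3.4 -2.6] [508.5 272.  151.3] [ 0.44 -0.96 -0.01]
147 18.54 [ 2.8  1.7 -2.8] [508.2 271.8 146.1] [ 0.36 -0.8  -0.01]
142 18.79 [ 2.5  2.4 -1.8] [508.3 272.  141.5] [ 0.31 -0.55 -0.01]
140.5 19.04 [ 2.2  2.9 -0.9] [508.7 272.2 140.4] [ 0.25 -0.4  -0.  ]
139.0 19.29 [ 1.6  2.8 -0.1] [508.9 272.4 139.1] [ 0.3  -0.4  -0.01]
137.5 19.54 [-0.5 -0.4 10.5] [509.4 272.5 139. ] [-0.25  0.17  0.08]
136.0 19.79 [-2.2 -2.7 20.2] [509.6 272.7 138.9] [-0.89  0.82  0.08]
```

View pics/n.png

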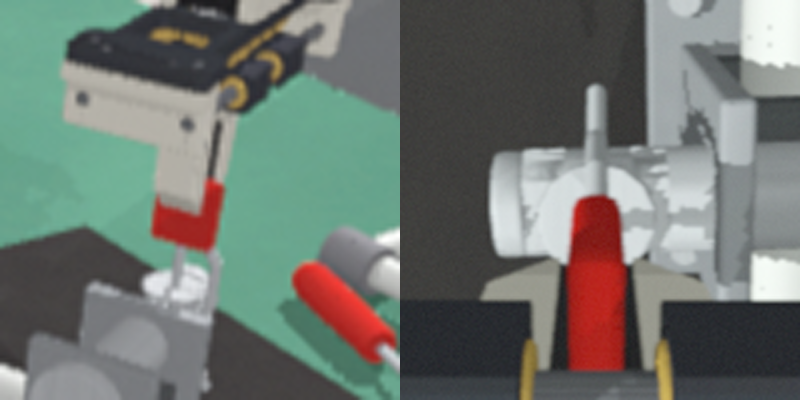

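Run:
```python
from h import *
ctrl.move_linear([508.9,272.3,138.8],vel=50)
ctrl.pause(0.2); print(ctrl.read_wrist_force(),ctrl.read_tcp_pos())
ctrl.move_gripper(60)
print(ctrl.read_time(),ctrl.read_opening(),ctrl.read_wrist_force())
ctrl.move_linear([508.9,272.3,220],vel=150)
ctrl.goto([470,50,300],down(np.radians(24.8)))
ctrl.pause(0.2)
print(ctrl.read_time(),ctrl.read_tcp_pos(),ctrl.read_wrist_force())
cap('scene','o_s'); cap('top','o_t')
a=cv2.imread('pics/o_s.png')[100:200,380:480];b=cv2.imread('pics/o_t.png')[140:240,160:260]
cv2.imwrite('pics/o.png',np.hstack([cv2.resize(a,(400,400),interpolation=2),cv2.resize(b,(400,400),interpolation=2)]))
```

```text
[ 0.42329859 -0.28951966  4.29796112] [509.18816134 272.39680984 138.99332105]
21.2667 60.03952920776883 [-0.37294599  0.91831605 -0.85467519]
23.1083 [469.93905401  51.51343387 299.75153629] [ 1.01610515 -0.14893025 -0.01852032]
```

View pics/o.png

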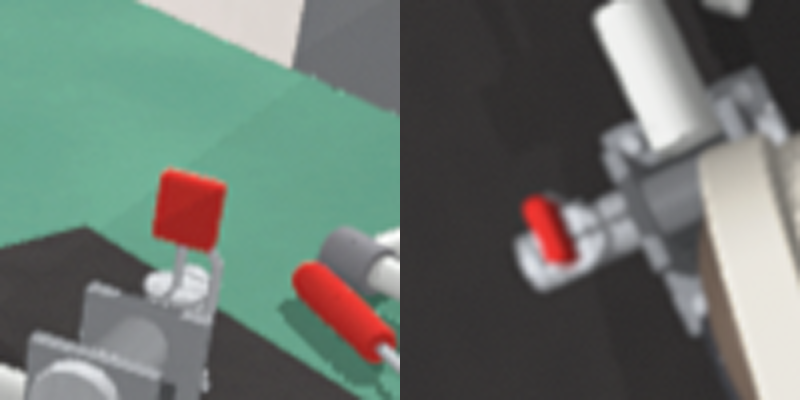

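View pics/o_s.png

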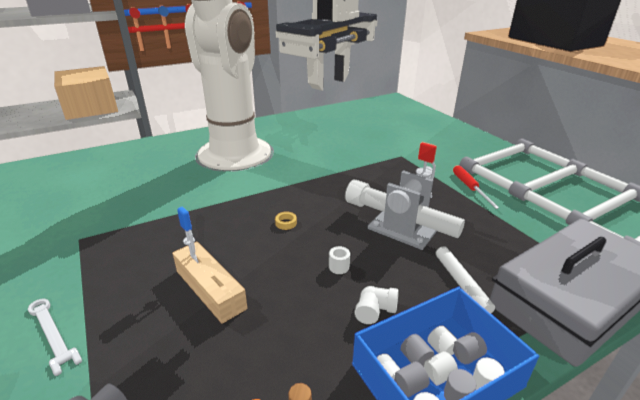

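Run:
```python
from h import *
o=[]
for n,f,b in (('scene','o_s',(410,440,135,170)),('top','o_t',(180,210,180,215))):
    im=cv2.imread(f'pics/{f}.png').astype(int); m=(im[...,2]>im[...,1]+80)&(im[...,2]>im[...,0]+80)
    ys,xs=np.nonzero(m);k=(xs>b[0])&(xs<b[1])&(ys>b[2])&(ys<b[3]); o.append((cam(n),np.array([xs[k].mean(),ys[k].mean()])))
print(tri(o))
ctrl.sign_off(); print(ctrl.read_time())
```

```text
(array([511.8939232 , 274.15121136, 158.2495925 ]), array([ 0.87545439, -0.08246406,  0.65324741,  0.56638324]))
the job is handed in; nothing more can be done
the job is handed in; nothing more can be done
```

The red clip is in the pin and the job is handed in. The gripper has let go and is well clear, at a robot time of about 23 s against the 42 s limit.

I lifted the clip straight out of the rack and lowered its straight leg through the hole with the bow leg on the +x side. Pushing took only a few newtons. The force climbed only from a tool (TCP) height of 139 mm, the height I had worked out for the collar sitting on the flat, and I stopped at about 20 N.

**Last checks**
- **Upright:** after release, the scene and top views show the clip standing upright on the pin, with the collar down on the flat.
- **Height:** the handle centre triangulates to about 158 mm, against 157 mm expected when home. The two views disagree by under 1 pixel.
- **Position:** the handle reads about (512, 274), some 3 mm from the hole position I aimed at. That is close to the camera error plus the clearance in the hole.
- **Blue clip:** it is still standing in the rack, and nothing else looks disturbed in the final scene view.
- **Not seen directly:** the cheeks and collar hide the bow leg below the pin, so I did not see it hug the shank. I take it from the bow's sideways force rising, the vertical force turning downward once the pinch passed the pin's widest point, and the final height.

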